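# Hang the spare grinding wheel on the slanted peg of the wheel rack

## Robot

A 6-joint arm with a two-finger parallel gripper is mounted at the origin on the work surface. World frame = base frame: x ahead of the robot, y to its left, z up, the work surface at z = 0. Lengths are in mm, angles in rad, forces in N, time in s.
With the tool pointing down it reaches from about 350 to 875 mm from the base axis. Payload 4.2 kg.
Tool frame: the origin (TCP) lies midway between the tips of the shut fingers; the grasp point (between the pads) lies 19 mm behind it; z points along the fingers, y is the direction in which the jaws open and shut (so a half turn about z gives the same grasp; the last joint's range is limited). The gripper opens to 85 mm and grips with 20 to 120 N. Pads are 22 mm wide; open, the fingers measure 114 mm over their backs; the gripper's body (76 mm by 85 mm) begins 54 mm behind the grasp point. The pads swing forward as they close: fully open they stand 13 mm farther back than shut.
Start: joints at [1.413, 0.385, 0.008, 0, -1.194, -0.259], TCP at [252.989, 571.485, 231.312] pointing down, gripper open.
Joint ranges: [-3.14, 3.14], [-1.21, 2.06], [-1.07, 1.41], [-3.16, 2.05], [-2.99, -0.16], [-3.1, 3.1]. Speed limits (rad/s): [2.79, 2.79, 3.14, 3.14, 3.14, 3.14].

## Interface

Orientations are given as a unit quaternion [x, y, z, w].
In Python, from bench import read_state, get_image, job_done, search_frame, regions_of gives the robot as it stands.
- The arm moves only by the tool servo_tool, never from a script. Its arguments are lists of equal length, an entry for each row: "turn": the turn, a rotation vector about the world's x, y, z in rad, a list of three; "dp": the shift along the world's x, y, z in m, a list of three; "fingers": the finger opening in m, from 0 to 0.0854. In form: {"turn": [[rx, ry, rz], ...], "dp": [[tx, ty, tz], ...], "fingers": [fingers, ...]}. A call has exactly 5 rows; each row shifts and turns the pose as measured when the row begins; what a row does not reach is not made up. A row lasts 1/8 s, in which the tool goes at most 62.5 mm and 10.7 degrees, less where a joint would pass 70% of its speed; a pose out of reach is approached as far as the arm can. A call is refused whole if a number of a shift passes 0.0625 or a number of a turn 0.188, either way. A call with a gripper value outside its range is refused whole. The fingers move at their own pace and stop on an object; the grip force is fixed at half the most. Time passes only in rows, so rows that do not move let the fingers close, or fill a call up. It gives the time, the measured TCP pose, the force and the opening at its end, in the units of the state.
- read_state(): the state, without advancing time (a new reading comes with each control period).
- get_image(name): name is "side" or "top" or "wrist"; returns a dict with "img" (400x640x3 uint8, red, green, blue), "vfov" (degrees; the focal length in pixels is half the picture's height over the tangent of half this angle, whatever the lens; pixels are square), "cx", "cy" (the principal point, pixels), "world_from_camera" (4x4, takes a point from camera to world coordinates); the wrist camera has in their place "mount" (4x4, takes a point from camera to tool coordinates, whose origin is the TCP and whose axes are the flange's). Camera axes: x right, y down, z forward; pixel columns grow to the right and rows downward; lengths in mm; the calibration is good to about 2 mm. A picture is of the moment at which its call begins: read the wrist's pose just before it. There is no depth.
- job_done(): hands the job in, once; it reports no verdict.
Trained networks look in the newest picture that a camera, given by its name, has taken for a name from the list of things; names that differ only in an ending like _2 or _b are one class to them, and where a whole thing is asked for, a point or a joint stands for the part that bears it (a point fixed in the world has none). Each returns a list of dicts, best first, with "score" (0 to 1); they miss things now and then, are a little off and sometimes report something else, mostly with a low value. They report only what shows in the picture. A call takes as long as a camera call.
- search_frame(query, camera): "box" ([left, top, width, height] in pixels, round what is visible of it).
- regions_of(query, camera): "region" (400x640 bool, what is visible of it) and "box" ([left, top, width, height] in pixels, round what is visible of it).
The state is a dict: "clock": time; "joints": joint angles; "joint_vel": joint speeds; "joint_efforts": joint torques, N m; "position": TCP position; "ee_rot": TCP orientation; "contact_force": force on the tool from outside, world axes, zero at the start; "wrist_torque": the same for the moment, N m; "gripper_width": finger opening in mm.
Only numpy, scipy, OpenCV 4.12 (cv2) and the standard library are available. Lean on these libraries where they do the work, as an engineer would, in place of code of your own. Each camera call takes 0.05 s, during which the arm holds its last target. There are 200 camera calls.

## Task

Take the large-bored grinding wheel out of the bench cradle and hang it on the empty slanted peg of the wheel rack. The peg sits a little crooked, so feel for its end, thread the wheel on along it, and keep hold while you slide it down until it lies flat against the peg's collar; only then let go. The wheel is brittle: do not knock it or force it against the peg or rack, and leave the other wheels and everything else on the bench where they are.

Things in the scene. Friction and masses are not known exactly. Their poses are not given: they have to be found in the camera images.
- wheel_centre (a point): Centre of the wheel to hang: grey abrasive disc 125 mm across, 20 mm thick (y is its axle), smooth 32 mm through bore, brown paper washers, 0.35 to 0.65 kg. It stands on edge in a cradle slot, z up, x along the slot, this centre 74 mm and its top rim 136 mm above the bench. Grip the top rim across the 20 mm thickness. Either face may go on first.
- collar: Steel stop collar of the empty peg, 46 mm across. Origin: centre of its front face, 135 mm above the bench, 45 mm out from the rack's plank; the collar is fixed and true. z: nominal peg axis, outwards, rising 30 degrees; x: up along the plank; y: level. Home, the wheel's centre is at z = 10 mm with its axle along z, its 20 mm thickness lying flat on this face.
- peg_root (a point): Root of the empty peg, in the collar's face (same point and axes as the collar). The peg is a rigid wooden dowel 28.5 mm thick, 90 mm long from here, its blunt end broken by a 1.5 mm chamfer. Set by hand, it leans off the nominal axis by up to 0.085 rad (8 mm at its end) in x and as much in y, differently each time. The lean is not reported: feel for it with light touches.
- rack: Fixed wooden rack, base 200 x 320 x 20 mm, plank leaning back 30 degrees and ending 55 mm above the peg axes, two slanted pegs 160 mm apart pointing to -x: the empty one at y = -80 mm, the other carries a worn wheel. Origin: centre of the underside.
- cradle: Fixed wooden cradle for two wheels on edge, 160 x 190 mm, slots along its x at y = +50 and -50 mm, slot floor 12 mm above the bench, side rails up to 40 mm above the bench leaving a wheel up to 2.5 mm of play each side. Either wheel may be in either slot. Origin: centre of the underside.
- narrow_centre (a point): Centre of the other wheel in the cradle: same size and colour but with a 13 mm bore, too small for the pegs; y is its axle. Leave it.
- worn_wheel: Worn wheel, 100 mm across, 18 mm thick, hanging on the rack's other peg. Origin: its centre. Leave it.
- spanner: Steel spanner 170 mm long lying on the bench. Leave it.
- screwdriver: Screwdriver 190 mm long lying on the bench. Leave it.
- brush: Wooden brush 180 mm long lying on the bench. Leave it.
- oil_bottle: Grey oil bottle, 58 mm across, 150 mm tall, standing. Leave it.
- screw_jar: Glass jar with a steel lid, 64 mm across, 75 mm tall. Leave it.
- dresser: Wheel dresser, an iron handle with cutters, 170 mm long, 32 mm high. Leave it.

How it is judged:
By the outcome, as a careful person would: the job done as asked, in the order asked, and still so for the second after the job is handed in, with the robot touching nothing.
It also fails if it takes over 70 s, if anything falls off the work surface, if the arm or the gripper's body presses on something with over 40 N, if the wrist force passes 120 N, or if a joint passes its speed limit or range.

## Working session

There is one attempt and no reset: what is moved stays moved. The work goes in short steps, Python scripts to look and compute and a tool call to move; the robot and the scene stay as the last step left them, time stands still between calls to the robot, and variables do not carry over. Pictures are saved under pics/ and viewed, about 8 in all and at most 12, crops included, and the job is handed in when it is done.

Besides the shell and the picture viewer there is one more tool, called after ">>>" by a JSON object that holds its "api" and its "payload", one argument or row to a line. servo_tool: Moves the arm, as the interface text tells. Its arguments: {"type":"object","properties":{"turn":{"type":"array","items":{"type":"array","items":{"type":"number"}}},"dp":{"type":"array","items":{"type":"array","items":{"type":"number"}}},"fingers":{"type":"array","items":{"type":"number"}}},"required":["turn","dp","fingers"]}

```bash
mkdir -p pics; ls
python3 - <<'E'
from bench import *
import cv2,numpy as np
s=read_state();print({k:np.round(v,3).tolist() for k,v in s.items()})
for c in ("top","side"):
    d=get_image(c);cv2.imwrite(f"pics/{c}0.png",d["img"][:,:,::-1]);print(c,d["vfov"],d["cx"],d["cy"],np.round(d["world_from_camera"],3).tolist())
    for q in ("wheel_centre","narrow_centre","collar","rack","cradle","worn_wheel","oil_bottle","screw_jar"):
        print(q,[(round(r["score"],2),np.round(r["box"]).tolist()) for r in search_frame(q,c)[:3]])
E
```

```text
pics
{'clock': 0.0, 'joints': [1.413, 0.386, 0.007, -0.0, -1.194, -0.259], 'joint_vel': [-0.001, 0.001, -0.0, -0.001, -0.001, 0.0], 'joint_efforts': [-0.0, -39.229, 18.84, 4.186, -0.005, 0.0], 'position': [252.794, 570.967, 230.206], 'ee_rot': [0.978, -0.207, -0.0, 0.001], 'contact_force': [0.453, -0.066, 0.269], 'wrist_torque': [-0.026, 0.013, 0.005], 'gripper_width': 85.144}
top 44.94799272439738 317.2215233881442 206.73076853712874 [[-0.022, -0.989, 0.144, 320.565], [-0.999, 0.026, 0.026, 7.951], [-0.03, -0.143, -0.989, 1364.971], [0.0, 0.0, 0.0, 1.0]]
wheel_centre [(0.73, [427.0, 171.0, 14.0, 46.0]), (0.66, [474.0, 232.0, 30.0, 23.0])]
narrow_centre [(0.79, [390.0, 170.0, 11.0, 46.0])]
collar [(0.88, [210.0, 150.0, 51.0, 50.0])]
rack [(0.67, [184.0, 152.0, 116.0, 134.0])]
cradle [(0.63, [376.0, 171.0, 68.0, 57.0])]
worn_wheel [(0.76, [250.0, 215.0, 30.0, 33.0])]
oil_bottle [(0.7, [148.0, 248.0, 34.0, 19.0])]
screw_jar [(0.89, [474.0, 232.0, 34.0, 20.0])]
side 57.7127340216662 321.36572350028536 199.56604029102695 [[0.944, -0.211, 0.253, 219.352], [-0.329, -0.611, 0.72, -813.978], [0.003, -0.763, -0.647, 891.588], [0.0, 0.0, 0.0, 1.0]]
wheel_centre [(0.58, [340.0, 264.0, 47.0, 30.0])]
narrow_centre [(0.59, [330.0, 236.0, 42.0, 31.0])]
collar [(0.82, [304.0, 150.0, 34.0, 16.0])]
rack [(0.82, [248.0, 138.0, 96.0, 84.0])]
cradle [(0.82, [322.0, 254.0, 71.0, 63.0]), (0.4, [277.0, 160.0, 25.0, 30.0])]
worn_wheel [(0.87, [277.0, 162.0, 25.0, 30.0])]
oil_bottle [(0.93, [248.0, 137.0, 18.0, 37.0])]
screw_jar [(0.95, [329.0, 333.0, 27.0, 39.0])]
```

Run:
```python
import cv2
a=cv2.imread('pics/top0.png')[110:310,130:530];b=cv2.imread('pics/side0.png')[110:390,220:420]
cv2.imwrite('pics/t1.png',cv2.resize(a,None,fx=2,fy=2,interpolation=2));cv2.imwrite('pics/s1.png',cv2.resize(b,None,fx=2.1,fy=2.1,interpolation=2))
```

```text
(no output)
```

View pics/t1.png

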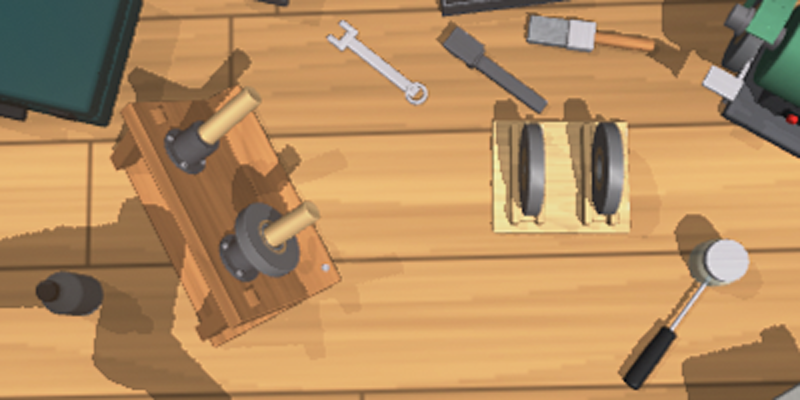

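View pics/s1.png

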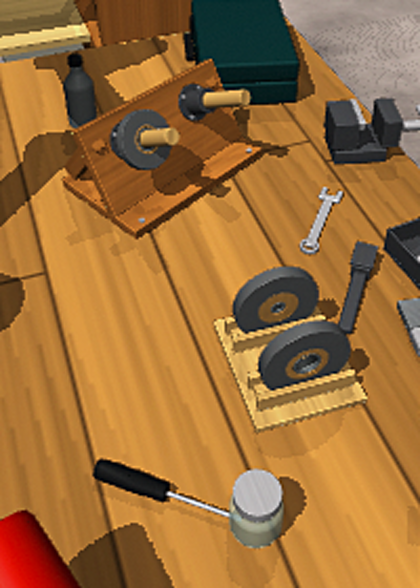

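```bash
cat > h.py <<'E'
import numpy as np,cv2
from bench import *
from scipy.spatial.transform import Rotation as R
from scipy.optimize import least_squares
def cam(c):
    d=get_image(c)
    if c=="wrist":
        s=S
        T=np.eye(4);T[:3,:3]=R.from_quat(s["ee_rot"]).as_matrix();T[:3,3]=s["position"];W=T@np.array(d["mount"])
    else: W=np.array(d["world_from_camera"])
    return dict(W=W,f=200/np.tan(np.radians(d["vfov"]/2)),c=np.array([d["cx"],d["cy"]]),img=d["img"])
S=read_state()
def onz(k,uv,z):
    r=k["W"][:3,:3]@np.append((np.array(uv)-k["c"])/k["f"],1);o=k["W"][:3,3];return o+r*(z-o[2])/r[2]
def proj(k,P):
    p=(np.atleast_2d(P)-k["W"][:3,3])@k["W"][:3,:3];return p[:,:2]/p[:,2:]*k["f"]+k["c"]
def tri(ks,uvs):
    A=[];b=[]
    for k,uv in zip(ks,uvs):
        r=k["W"][:3,:3]@np.append((np.array(uv)-k["c"])/k["f"],1);r/=np.linalg.norm(r);M=np.eye(3)-np.outer(r,r);A.append(M);b.append(M@k["W"][:3,3])
    x=np.linalg.lstsq(np.vstack(A),np.hstack(b),rcond=None)[0]
    return x
E
python3 - <<'E'
from h import *
T=cam("top");D=cam("side");pr=lambda n,x:print(n,np.round(x,1))
t=lambda u,v:(130+u/2,110+v/2); s=lambda u,v:(220+u/2.1,110+v/2.1)
pr("rim z136",onz(T,t(615,168),136));pr("narrow",onz(T,t(540,168),136))
for n,a in (("cradle",[(493,120),(628,121),(630,232),(494,232)]),("rackbase",[(340,280),(218,345)])):
    for p in a: pr(n,onz(T,t(*p),20 if n=="rackbase" else 6))
pr("bore",tri([T,D],[t(615,168),s(308,362)]))
for n,a,b in (("pegend",(250,99),(243,98)),("collar",(198,143),(197,101)),("wornpegend",(309,212),(173,136)),("base corner",(340,280),(136,236))):
    x=tri([T,D],[t(*a),s(*b)]);pr(n,x);print(np.round(proj(T,x)-t(*a),1),np.round(proj(D,x)-s(*b),1))
pr("plank top L",onz(T,t(122,107),190))
E
```

```text
rim z136 [ 523.8 -267.8  136. ]
narrow [ 526.4 -172.3  136. ]
cradle [ 619.6 -127.7    6. ]
cradle [ 612.7 -319.3    6. ]
cradle [ 453.9 -312.7    6. ]
cradle [ 458.6 -122.8    6. ]
rackbase [395.5  94.4  20. ]
rackbase [309.9 264.7  20. ]
bore [ 535.4 -280.9   80.9]
pegend [623.1 194.6 171. ]
[[ 0.3 -1.5]] [[-1.1  0.2]]
collar [571.1 270.7 129.5]
[[-0.1  0.6]] [[ 0.4 -0.1]]
wornpegend [476.  120.5 178.1]
[[ 0.3 -1.8]] [[-1.3  0.2]]
base corner [399.4  94.7   8.2]
[[ 0.2 -1.2]] [[-0.9  0.1]]
plank top L [608.8 353.7 190. ]
```

>>> {"api": "servo_tool", "payload": {
  "turn": [
    [0,0,0.03],
    [0,0,0.03],
    [0,0,0.03],
    [0,0,0.03],
    [0,0,0.03]
  ],
  "dp": [
    [0.01,-0.02,0.055],
    [0.02,-0.055,0.02],
    [0.02,-0.058,0.02],
    [0.02,-0.058,0.01],
    [0.02,-0.058,0]
  ],
  "fingers": [0.0854,0.0854,0.0854,0.0854,0.0854]
}}

```text
clock: 1.62
position: [342.8, 321.2, 336.7]
ee_rot: [0.992, -0.128, 0.002, 0.001]
contact_force: [1.3, 0.0, -0.8]
gripper_width: 85.4
```

>>> {"api": "servo_tool", "payload": {
  "turn": [
    [0,0,0.03],
    [0,0,0.03],
    [0,0,0.03],
    [0,0,0.03],
    [0,0,0.03]
  ],
  "dp": [
    [0.02,-0.06,0],
    [0.02,-0.06,0],
    [0.02,-0.06,0],
    [0.02,-0.06,0],
    [0.02,-0.06,0]
  ],
  "fingers": [0.07,0.06,0.06,0.06,0.06]
}}

```text
clock: 2.25
position: [439.6, 23.8, 339.3]
ee_rot: [0.999, -0.049, 0.005, -0.002]
contact_force: [1.4, 0.5, 0.2]
gripper_width: 59.9
```

>>> {"api": "servo_tool", "payload": {
  "turn": [
    [0,0,0.02],
    [0,0,0.02],
    [0,0,0.02],
    [0,0,0],
    [0,0,0]
  ],
  "dp": [
    [0.018,-0.06,-0.01],
    [0.018,-0.06,-0.01],
    [0.018,-0.06,-0.01],
    [0.016,-0.056,-0.01],
    [0.016,-0.056,-0.01]
  ],
  "fingers": [0.06,0.06,0.06,0.06,0.06]
}}

```text
clock: 2.88
position: [525.2, -270.6, 292.0]
ee_rot: [1.0, -0.017, 0.009, -0.002]
contact_force: [0.9, 0.8, 0.8]
gripper_width: 59.8
```

Run:
```python
from h import *
k=cam("wrist");cv2.imwrite("pics/w1.png",k["img"][:,:,::-1])
print(S["position"],S["ee_rot"],np.round(k["W"],2))
for q in ("wheel_centre","narrow_centre","cradle"):
    for r in search_frame(q,"wrist")[:2]:
        b=r["box"];print(q,r["score"],b,onz(k,(b[0]+b[2]/2,b[1]+b[3]/2),136))
P=[(524+x,-268+y,136) for x in(-30,0,30) for y in (-10,10)];print(proj(k,P).round())
```

```text
[ 525.1607534  -270.64660074  291.95086625] [ 0.99980691 -0.0174796   0.00867986 -0.00229448] [[-4.0000e-02 -9.5000e-01 -3.1000e-01  6.0651e+02]
 [-1.0000e+00  3.0000e-02  2.0000e-02 -2.7405e+02]
 [-1.0000e-02  3.1000e-01 -9.5000e-01  4.3694e+02]
 [ 0.0000e+00  0.0000e+00  0.0000e+00  1.0000e+00]]
wheel_centre 0.86 [309.5, 110.0, 20.9, 106.0] [ 549.75935856 -268.72256047  136.        ]
narrow_centre 0.59 [207.2, 111.0, 47.7, 104.0] [ 552.78326625 -180.12554469  136.        ]
cradle 0.66 [208.8, 97.1, 145.6, 118.1] [ 557.89009176 -231.0560025   136.        ]
[[331. 215.]
 [312. 216.]
 [330. 188.]
 [310. 188.]
 [329. 158.]
 [309. 159.]]
```

View pics/w1.png

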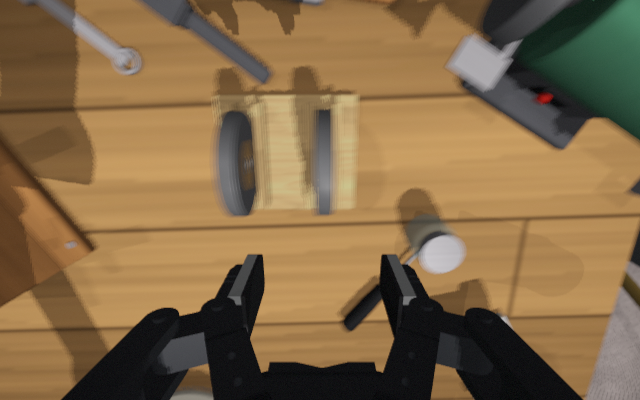

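Run:
```python
from h import *
k=cam("wrist")
a=np.linspace(0,2*np.pi,400)
for y in(-270,):
  for x in(515,520,525,530,535,540):
    p=proj(k,np.c_[x+62.5*np.cos(a),0*a+y,74+62.5*np.sin(a)]);print(x,p[:,1].min(),p[:,1].max(),p[100])
g=k["img"].mean(2);
for r in (120,150,165,180,200): print(r,g[r,300:345].astype(int).tolist())
print(g[95:125,322].astype(int),g[200:225,322].astype(int))
```

```text
515 128.06496215279023 232.24138004174608 [323.60723937 195.95254197]
520 123.66571561696311 228.39764487875357 [323.43348472 191.26706445]
525 119.21772941171004 224.52880073030332 [323.25798614 186.53456004]
530 114.72010858812439 220.6347678976551 [323.08071724 181.75431715]
535 110.17120470370314 216.71786335100353 [322.90165111 176.9256098 ]
540 105.5697694605347 212.7755441179216 [322.72076026 172.04769719]
120 [112, 112, 91, 101, 112, 114, 116, 116, 119, 113, 76, 61, 66, 67, 69, 66, 67, 67, 67, 67, 66, 65, 64, 64, 65, 64, 64, 64, 64, 65, 75, 138, 160, 164, 166, 169, 171, 168, 141, 155, 157, 157, 157, 157, 157]
150 [109, 108, 120, 92, 101, 105, 107, 107, 111, 113, 84, 98, 108, 108, 108, 108, 108, 107, 107, 107, 106, 106, 106, 106, 106, 105, 106, 106, 105, 105, 84, 135, 152, 155, 158, 162, 167, 159, 165, 166, 166, 167, 166, 167, 167]
165 [130, 107, 106, 88, 95, 105, 107, 108, 110, 111, 89, 106, 121, 122, 122, 122, 123, 123, 123, 122, 123, 123, 123, 123, 123, 122, 122, 122, 121, 119, 95, 144, 155, 159, 161, 164, 166, 149, 166, 169, 169, 169, 169, 169, 170]
180 [119, 101, 100, 97, 112, 111, 111, 110, 111, 112, 97, 93, 121, 130, 131, 132, 134, 136, 137, 137, 138, 138, 138, 138, 138, 138, 138, 139, 139, 129, 93, 151, 161, 163, 166, 168, 165, 145, 172, 176, 176, 177, 176, 176, 177]
200 [171, 171, 171, 171, 127, 161, 174, 175, 175, 175, 172, 114, 104, 110, 110, 111, 110, 111, 111, 112, 111, 112, 112, 113, 113, 114, 113, 114, 114, 113, 97, 161, 168, 168, 169, 170, 163, 143, 167, 168, 167, 168, 168, 168, 168]
[164 175 171 163 157 151 128 111 115 115 111 110 114  99  62  47  50  52
  53  56  57  57  61  62  63  64  67  69  72  72] [112 112 111 110 108 109 106 106 104 103 100  98  96  92  88 102 127 139
 140 141 142 139 128 110  90]
```

>>> {"api": "servo_tool", "payload": {
  "turn": [
    [0,0.0175,0],
    [0,0,0],
    [0,0,0],
    [0,0,0],
    [0,0,0]
  ],
  "dp": [
    [0.011,0.003,-0.045],
    [0,0,-0.05],
    [0,0,-0.04],
    [0,0,-0.025],
    [0,0,0]
  ],
  "fingers": [0.06,0.05,0.05,0.05,0.05]
}}

```text
clock: 3.75
position: [537.7, -258.1, 135.5]
ee_rot: [1.0, -0.012, 0.006, -0.001]
contact_force: [-0.8, -0.8, 0.2]
gripper_width: 49.5
```

Run:
```python
from h import *
k=cam("wrist");cv2.imwrite("pics/w2.png",k["img"][:,:,::-1])
print(S["position"],S["ee_rot"],R.from_quat(S["ee_rot"]).as_matrix().round(3))
for y in (-277,-267,-257): print(proj(k,[[x,y,z] for x,z in((536,136),(568,128),(590,105))]).round(1).tolist())
```

```text
[ 537.69128793 -258.14802315  135.54713347] [ 9.99913255e-01 -1.18079095e-02  5.77653366e-03 -8.28610318e-04] [[ 1.    -0.024  0.012]
 [-0.024 -1.     0.002]
 [ 0.012 -0.002 -1.   ]]
[[357.5, 265.7], [356.6, 204.1], [352.8, 155.0]]
[[338.7, 266.0], [337.6, 204.5], [335.4, 155.4]]
[[320.0, 266.4], [318.6, 204.9], [318.0, 155.8]]
```

View pics/w2.png

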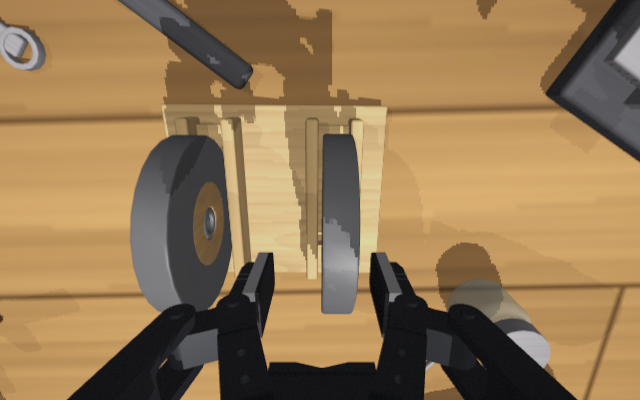

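>>> {"api": "servo_tool", "payload": {
  "turn": [
    [0,0.012,0],
    [0,0,0],
    [0,0,0],
    [0,0,0],
    [0,0,0]
  ],
  "dp": [
    [-0.001,-0.01,0],
    [0,0,-0.015],
    [0,0,-0.015],
    [0,0,-0.003],
    [0,0,0]
  ],
  "fingers": [0.05,0.05,0.05,0.05,0.05]
}}

```text
clock: 4.42
position: [539.9, -269.2, 106.3]
ee_rot: [1.0, -0.011, 0.005, 0.001]
contact_force: [-0.2, -0.5, 0.1]
gripper_width: 49.9
```

>>> {"api": "servo_tool", "payload": {
  "turn": [
    [0,0,-0.01],
    [0,0,0],
    [0,0,0],
    [0,0,0],
    [0,0,0]
  ],
  "dp": [
    [-0.004,0.001,-0.004],
    [0,0,0],
    [0,0,0],
    [0,0,0],
    [0,0,0]
  ],
  "fingers": [0.05,0.04,0.03,0.018,0.005]
}}

```text
clock: 5.05
position: [536.0, -268.2, 102.8]
ee_rot: [1.0, -0.016, 0.005, 0.001]
contact_force: [0.8, -0.7, -1.3]
gripper_width: 19.1
```

>>> {"api": "servo_tool", "payload": {
  "turn": [
    [0,0,0],
    [0,0,0],
    [0,0,0],
    [0,0,0],
    [0,0,0]
  ],
  "dp": [
    [0,0,0],
    [0,0,0],
    [0,0,0.01],
    [0,0,0.02],
    [0,0,0.02]
  ],
  "fingers": [0,0,0,0,0]
}}

```text
clock: 5.68
position: [532.2, -266.7, 150.0]
ee_rot: [1.0, -0.017, -0.0, -0.001]
contact_force: [0.0, 0.3, -5.3]
gripper_width: 18.9
```

>>> {"api": "servo_tool", "payload": {
  "turn": [
    [0,0,0],
    [0,0,0.05],
    [0,0,0.1],
    [0,0,0.1],
    [0,0,0.1]
  ],
  "dp": [
    [0,0,0.045],
    [0,0.02,0.045],
    [0,0.045,0.04],
    [0,0.05,0.04],
    [0,0.05,0.01]
  ],
  "fingers": [0,0,0,0,0]
}}

```text
clock: 6.3
position: [528.0, -100.4, 331.7]
ee_rot: [0.987, 0.159, -0.004, -0.003]
contact_force: [1.3, 0.4, -5.5]
gripper_width: 19.0
```

>>> {"api": "servo_tool", "payload": {
  "turn": [
    [0,0,0.08],
    [0,0,0.05],
    [0,0,0],
    [0,0,0],
    [0,0,0]
  ],
  "dp": [
    [0,0.055,0],
    [0,0.055,0],
    [0,0.055,0],
    [0,0.035,0],
    [0,0.015,0]
  ],
  "fingers": [0,0,0,0,0]
}}

```text
clock: 6.92
position: [523.4, 123.8, 331.3]
ee_rot: [0.974, 0.226, -0.006, -0.004]
contact_force: [-0.1, -0.5, -4.2]
gripper_width: 19.5
```

>>> {"api": "servo_tool", "payload": {
  "turn": [
    [0,0,0],
    [0,0,0],
    [0,0,0],
    [0,0,0],
    [0,0,0]
  ],
  "dp": [
    [0.005,-0.005,0],
    [0,0,0],
    [0,0,0],
    [0,0,0],
    [0,0,0]
  ],
  "fingers": [0,0,0,0,0]
}}

```text
clock: 7.55
position: [527.8, 115.8, 330.6]
ee_rot: [0.974, 0.225, -0.008, -0.004]
contact_force: [0.6, 0.0, -4.3]
gripper_width: 19.0
```

Run:
```python
from h import *
k=cam("wrist");cv2.imwrite("pics/w3.png",k["img"][:,:,::-1]);np.savez("w3.npz",W=k["W"],f=k["f"],c=k["c"],img=k["img"])
print(S["position"],S["ee_rot"],k["f"],S["joints"])
print(proj(k,[[623,195,171],[571,271,130]]))
```

```text
[527.79782742 115.84083408 330.59092568] [ 0.97442212  0.2245663  -0.00750071 -0.00390637] 305.189019524885 [ 0.5095146   0.19259035 -0.01018092 -0.01190635 -1.38026193  1.51662051]
[[290.90093305  51.83736972]
 [207.99233574  71.33843386]]
```

View pics/w3.png

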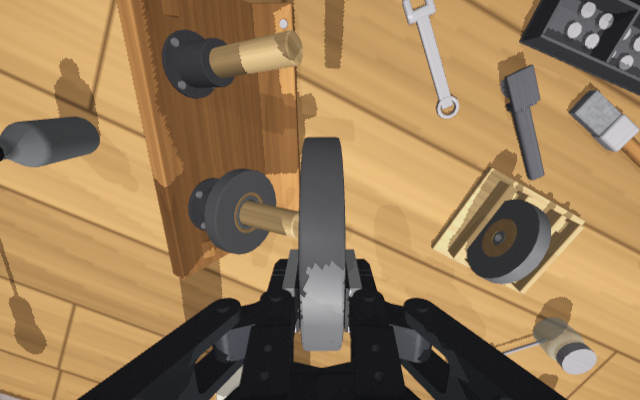

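Run:
```python
from h import *
out=[]
boxes={"wrist":(150,10,170,100),"top":(200,145,70,60),"side":(295,140,50,35)}
for c in ("wrist","top","side"):
    k=cam(c);im=k["img"][:,:,::-1].copy()
    for q in ("peg_root","collar"):
        for r in regions_of(q,c)[:2]:
            print(c,q,r["score"],r["box"],r["region"].sum())
    np.savez(f"k_{c}.npz",**k)
    x,y,w,h=boxes[c]; s=700/w if c=="wrist" else 400/w
    s={"wrist":4.2,"top":6,"side":6}[c]
    out.append(cv2.resize(im[y:y+h,x:x+w],None,fx=s,fy=s,interpolation=cv2.INTER_CUBIC))
C=np.zeros((600,780,3),np.uint8)
C[:out[0].shape[0],:out[0].shape[1]]=out[0][:600,:780]
a=out[1][:180];b=out[2][:180]
a=out[1][:];
C2=np.zeros((800,780,3),np.uint8);C2[:420,:714]=out[0];C2[430:430+360,:420]=out[1];C2[430:430+210,430:430+300]=out[2]
cv2.imwrite("pics/c1.png",cv2.resize(C2[:,:],None,fx=.75,fy=.75,interpolation=cv2.INTER_AREA))
```

```text
wrist peg_root 0.91 [160.1, 30.4, 143.0, 66.4] 6126
wrist collar 0.89 [162.6, 26.0, 139.9, 72.2] 6090
top collar 0.63 [221.6, 188.8, 12.2, 11.2] 39
side peg_root 0.53 [305.4, 153.0, 34.3, 12.2] 229
side peg_root 0.32 [331.2, 237.2, 42.5, 27.6] 950
side collar 0.59 [305.7, 150.9, 31.5, 17.0] 227
```

View pics/c1.png

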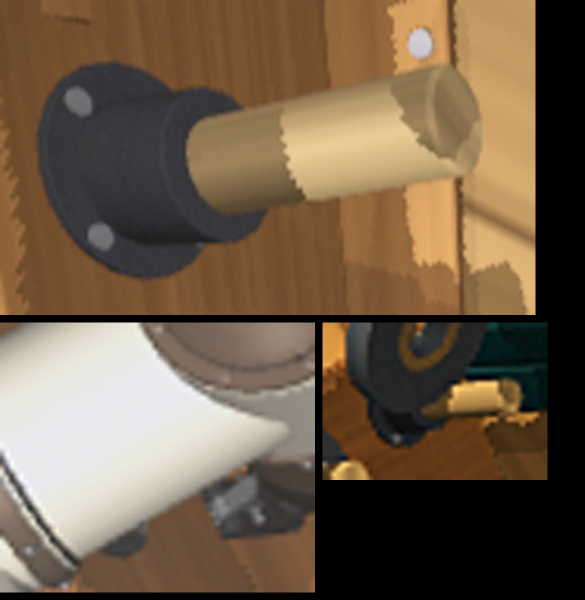

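Run:
```python
import cv2,numpy as np
a=cv2.imread('pics/top0.png')[145:205,200:270];b=cv2.imread('pics/side0.png')[142:177,295:345]
C=np.zeros((580,770,3),np.uint8);A=cv2.resize(a,None,fx=5.5,fy=5.5,interpolation=2);B=cv2.resize(b,None,fx=7,fy=7,interpolation=2)
C[:A.shape[0],:A.shape[1]]=A;C[335:335+245,:350]=B[:245]
d=cv2.imread('pics/w3.png')[25:105,160:220];D=cv2.resize(d,None,fx=6,fy=6,interpolation=2);C[:480,400:760]=D
cv2.imwrite('pics/c2.png',C)
```

```text
(no output)
```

View pics/c2.png

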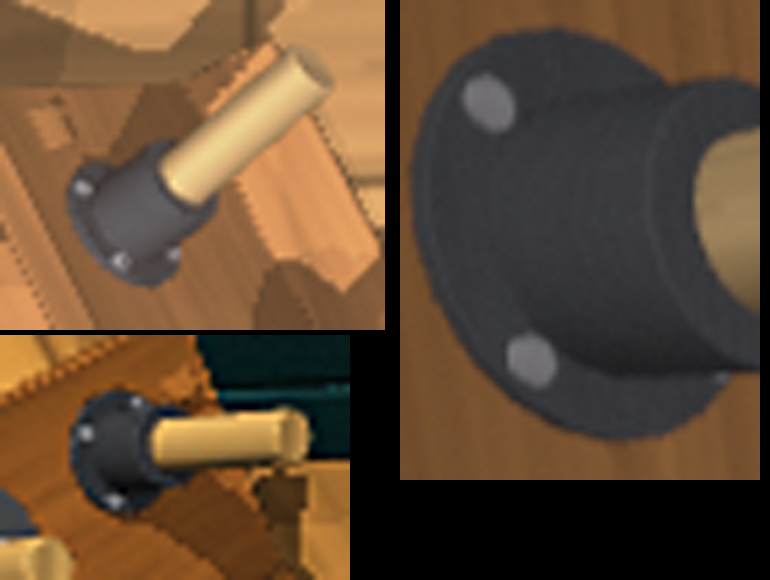

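```bash
cat > fit.py <<'E'
from h import *
w3=dict(np.load("w3.npz"));T=cam("top");D=cam("side")
c1=lambda u,v:(150+u/3.15,10+v/3.15);t5=lambda u,v:(200+u/5.5,145+v/5.5);s7=lambda u,v:(295+u/7,142+(v-335)/7);t2=lambda u,v:(130+u/2,110+v/2)
M=[(w3,"hull",[c1(280,104),c1(400,76),c1(437,66),c1(280,204),c1(380,190),c1(462,178),c1(481,125)],.6),
(w3,"collar",[(202,58),(212.5,38),(227,42),(235,76),(223,87)],.8),
(T,"hull",[t5(162,165),t5(220,112),t5(290,48),t5(205,205),t5(270,146),t5(333,88),t5(327,62)],.4),
(T,"collar",[t5(168,140),t5(215,208)],.5),
(D,"hull",[s7(155,418),s7(220,412),s7(285,407),s7(155,467),s7(220,465),s7(290,462),s7(309,435)],.4)]
a=np.linspace(0,2*np.pi,60,endpoint=False)
def frame(yaw):
    h=np.array([np.cos(yaw),np.sin(yaw),0]);z=h*np.cos(np.pi/6)+[0,0,.5];x=-h*.5+np.array([0,0,np.cos(np.pi/6)]);return np.c_[x,np.cross(z,x),z]
def circ(o,F,z,r,lx=0,ly=0):
    n=np.array([lx,ly,1.]);n/=np.linalg.norm(n);u=np.cross([0,1,0],n);u/=np.linalg.norm(u);v=np.cross(n,u)
    return o+(n*z+r*(np.outer(np.cos(a),u)+np.outer(np.sin(a),v)))@F.T
def res(p):
    X,Y,yaw,lx,ly,xc=p[:6];b=p[6:].reshape(3,2);F=frame(yaw);o=np.array([X,Y,135.]);e=[]
    for k,ty,pts,s in M:
        bi=b[0 if k is w3 else 1 if k is T else 2]
        P=np.vstack([circ(o,F,0,14.25,lx,ly),circ(o,F,88.5,14.25,lx,ly),circ(o,F,90,12.75,lx,ly)]) if ty=="hull" else circ(o,F,0,23)
        H=cv2.convexHull((proj(k,P)+bi).astype(np.float32))
        e+=[cv2.pointPolygonTest(H,(float(q[0]),float(q[1])),True)/s for q in pts]
    rx=np.array([-np.cos(yaw),-np.sin(yaw),0]);ry=np.cross([0,0,1],rx)
    for c,q in (((-100,160),t2(340,280)),((100,160),t2(218,345))):
        P=np.array([X,Y,20])+rx*(c[0]-xc)+ry*(c[1]+80);P[2]=20
        e+=list((proj(T,P)[0]+b[1]-q)/.7)
    e+=list(b[0]/1.7)+list(b[1]/.8)+list(b[2]/.7)+[lx/.06,ly/.06]
    return np.array(e)
if __name__=="__main__":
    r=least_squares(res,[571,270,-1.08,0,0,0]+[0]*6,diff_step=1e-4,x_scale=[5,5,.05,.05,.05,20]+[1]*6,loss="soft_l1")
    cov=np.linalg.inv(r.jac.T@r.jac)
    print(r.x.round(3).tolist(),"\nsd",np.sqrt(np.diag(cov)).round(3)[:6],"cost",r.cost);print(r.fun.round(1).tolist())
    F=frame(r.x[2]);o=np.array([*r.x[:2],135]);print(F.round(3),"end",o+F@[90*r.x[3],90*r.x[4],90]);np.save("pose.npy",r.x)
E
python3 fit.py
```

```text
[585.553, 259.258, -1.036, 0.0, 0.0, -52.544, 0.0, -0.0, 0.969, 1.492, -0.0, 0.001] 
sd [0.461 0.612 0.008 0.06  0.06  3.091] cost 25.682453228549186
[1.4, 0.6, -0.4, 1.4, 1.1, 0.7, -1.2, -1.0, 0.6, 0.1, 3.3, -0.8, -0.1, 1.1, 0.2, -0.9, 0.4, 0.0, -1.7, 0.3, 2.8, -1.1, 1.3, 2.4, -0.5, -0.3, -3.0, -2.6, 0.5, -1.9, -0.4, 6.7, 0.0, -0.0, 1.2, 1.9, -0.0, 0.0, 0.0, 0.0]
[[-0.255 -0.86   0.442]
 [ 0.43  -0.51  -0.745]
 [ 0.866  0.     0.5  ]] end [625.30373844 192.21398314 180.        ]
```

```bash
python3 - <<'E'
s=open('fit.py').read()
s=s.replace('''r=least_squares(res,[571,270,-1.08,0,0,0]+[0]*6,diff_step=1e-4,x_scale=[5,5,.05,.05,.05,20]+[1]*6,loss="soft_l1")''','''sc=np.array([5,5,.05,.05,.05,20]+[1]*6);p0=np.array([571,270,-1.08,0,0,0]+[0]*6)
    r=least_squares(lambda q:res(p0+(q-10)*sc),[10]*12,diff_step=2e-3,loss="soft_l1");J=r.jac/sc;r.jac=J;r.x=p0+(r.x-10)*sc''')
open('fit.py','w').write(s)
E
python3 fit.py
```

```text
[583.252, 259.101, -1.12, -0.064, -0.095, -28.076, -0.737, -1.87, 0.501, 0.899, 0.348, -0.328] 
sd [1.834 1.578 0.017 0.016 0.018 5.124] cost 12.40084692476276
[1.1, 0.5, -0.4, 1.3, 0.3, -0.2, 0.3, 0.5, 0.2, -0.5, 1.1, 0.0, 0.6, 1.1, -0.1, -0.9, 0.4, 0.9, -1.0, 0.4, 1.7, -0.6, 0.1, 0.4, -0.4, 0.7, 0.0, -1.3, 3.1, -0.4, -1.9, 0.5, -0.4, -1.1, 0.6, 1.1, 0.5, -0.5, -1.1, -1.6]
[[-0.218 -0.9    0.378]
 [ 0.45  -0.436 -0.779]
 [ 0.866  0.     0.5  ]] end [626.14914898 190.09314    175.03641632]
```

```bash
cat > plan.py <<'E'
import sys
from h import *
from fit import frame
X,Y,yaw=583.3,259.1,-1.12
C=np.array([0,0,28.8])  # wheel centre in tool
def target(s,lx,ly,ax,ay,ex=0,ey=0):
    """centre s along the peg of lean lx,ly; wheel axle leans ax,ay; offset ex,ey in collar axes"""
    F=frame(yaw);o=np.array([X,Y,135.])
    c=o+F@[lx*s+ex,ly*s+ey,s]
    y=F@[ax,ay,1];y/=np.linalg.norm(y);z=-F[:,0];z=z-y*(z@y);z/=np.linalg.norm(z)
    Rm=np.c_[np.cross(y,z),y,z];return c-Rm@C,Rm
def show(*a):
    p,Rm=target(*a);R0=R.from_quat(S["ee_rot"])
    print("turn",(R.from_matrix(Rm)*R0.inv()).as_rotvec().round(4),"dp",(p-S["position"]).round(1),"tcp",p.round(1))
def where():
    R0=R.from_quat(S["ee_rot"]).as_matrix();F=frame(yaw)
    print("centre in collar",(F.T@(S["position"]+R0@C-[X,Y,135])).round(1),"axle",(F.T@R0[:,1]).round(3),"F collar",(F.T@S["contact_force"]).round(1),"T tool",(R0.T@S["wrist_torque"]).round(2),"Fw",S["contact_force"].round(1),S["position"].round(1))
if __name__=="__main__":
    where()
    if len(sys.argv)>1: show(*map(float,sys.argv[1:]))
E
python3 plan.py 140 -0.06 -0.08 -0.06 -0.08
python3 - <<'E'
from h import *
k=dict(np.load("w3.npz"));W=k["W"]
from h import S
T=np.eye(4);T[:3,:3]=R.from_quat(S["ee_rot"]).as_matrix();T[:3,3]=S["position"]
a=np.linspace(0,2*np.pi,200)
for cx in(-4,0,4):
  for cz in(25,29,33):
    P=np.vstack([np.c_[cx+62.5*np.cos(a),0*a+y,cz+62.5*np.sin(a)] for y in(-10,10)])
    q=proj(k,P@T[:3,:3].T+T[:3,3]);print(cx,cz,q.min(0).round(1),q.max(0).round(1))
g=k["img"].mean(2);print(g[125:145,322].astype(int),g[340:362,322].astype(int),g[250,290:355].astype(int),g[180,290:355].astype(int))
E
```

```text
centre in collar [ 92.4 112.5 173.4] axle [-0.509 -0.003  0.86 ] F collar [-4.   0.4 -1.9] T tool [-0.02  0.05 -0.05] Fw [-0.2 -0.5 -4.4] [527.8 116.4 330.5]
turn [-0.4308 -0.1981  0.0773] dp [ 114.7   46.3 -107. ] tcp [642.5 162.7 223.5]
-4 25 [296.6 144.4] [345.3 362.3]
-4 29 [297.4 143.5] [344.6 356.2]
-4 33 [298.1 142.5] [343.9 350.3]
0 25 [296.4 137.4] [345.5 356.4]
0 29 [297.1 136.5] [344.8 350.3]
0 33 [297.8 135.7] [344.2 344.6]
4 25 [296.1 130.2] [345.8 350.3]
4 29 [296.9 129.5] [345.  344.4]
4 33 [297.6 128.8] [344.4 338.8]
[164 164 165 165 164 163 163 162 163 165 166 145  92  53  56  56  59  59
  60  61] [134 134 134 133 132 132 132 130 130 129 135 143 147 147 152 153 152 151
 152 153 154 156] [106  87  88  88  88  88  90  88  61  79  90  96 102 102 104 103 103 103
 105 104 103 103 103 104 104 104 103 103 104 104 103 103 104 102 103 102
 102 101 102 103 100 101 100 101 100 100 100  99  99 100  99  99 101  99
  90  70  77  78  79  79  78  78  79  78 161] [167 166 163 163 165 167 164 158 143  79  56  75  79  81  81  80  81  81
  81  82  81  81  82  81  80  80  81  81  81  80  81  80  80  81  80  80
  81  80  81  81  80  80  79  80  80  80  81  78  79  79  79  80  80  62
 161 169 168 168 169 170 169 171 171 172 172]
```

>>> {"api": "servo_tool", "payload": {
  "turn": [
    [-0.086,-0.04,0.015],
    [-0.086,-0.04,0.015],
    [-0.086,-0.04,0.015],
    [-0.086,-0.04,0.015],
    [-0.086,-0.04,0.015]
  ],
  "dp": [
    [0.04,0.0,0],
    [0.04,0.005,-0.02],
    [0.02,0.01,-0.03],
    [0.01,0.01,-0.03],
    [0.005,0.01,-0.02]
  ],
  "fingers": [0,0,0,0,0]
}}

```text
clock: 8.98
position: [648.7, 152.0, 232.1]
ee_rot: [0.938, 0.253, 0.049, 0.23]
contact_force: [1.1, -0.4, -4.1]
gripper_width: 19.6
```

>>> {"api": "servo_tool", "payload": {
  "turn": [
    [0,0,0],
    [0,0,0],
    [0,0,0],
    [0,0,0],
    [0,0,0]
  ],
  "dp": [
    [0,0,0],
    [0,0,0],
    [0,0,0],
    [0,0,0],
    [0,0,0]
  ],
  "fingers": [0,0,0,0,0]
}}

```text
clock: 9.6
position: [649.0, 152.5, 232.4]
ee_rot: [0.939, 0.253, 0.049, 0.229]
contact_force: [-0.1, 0.1, -5.1]
gripper_width: 18.8
```

```bash
python3 plan.py 140 -0.06 -0.08 -0.06 -0.08
python3 - <<'E'
from h import *
k=cam("wrist");cv2.imwrite("pics/w4.png",k["img"][:,:,::-1])
E
```

```text
centre in collar [ -6.7 -13.  155.1] axle [-0.051 -0.073  0.996] F collar [-4.4  0.  -2.7] T tool [1.65 0.06 0.02] Fw [-0.1  0.1 -5.1] [649.  152.5 232.4]
turn [-0.0002  0.0186 -0.0009] dp [-6.5 10.2 -8.9] tcp [642.5 162.7 223.5]
```

View pics/w4.png

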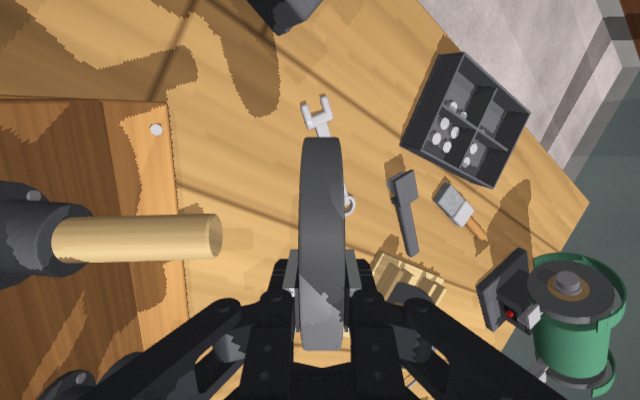

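Run:
```python
from h import *
k=cam("wrist");np.savez("w4.npz",**k)
g=k["img"].astype(int)
for c in (80,120,160,200): print(c,[(r,g[r,c].tolist()) for r in list(range(211,224,1))+list(range(255,266,1))] if 0 else (g[208:228,c].sum(1)//3).tolist(),(g[252:270,c].sum(1)//3).tolist())
print((g[238,205:235].sum(1)//3).tolist())
```

```text
80 [50, 50, 51, 49, 52, 49, 51, 50, 58, 76, 89, 89, 99, 107, 111, 113, 115, 121, 126, 131] [202, 204, 203, 202, 200, 196, 193, 186, 152, 100, 83, 58, 49, 48, 48, 49, 54, 68]
120 [101, 97, 84, 80, 77, 70, 69, 73, 81, 89, 92, 102, 110, 112, 114, 117, 121, 126, 130, 134] [204, 204, 203, 200, 196, 192, 190, 185, 181, 151, 98, 75, 73, 73, 73, 73, 73, 72]
160 [169, 170, 170, 170, 170, 169, 144, 96, 88, 93, 102, 110, 113, 116, 119, 121, 125, 127, 133, 135] [204, 203, 200, 196, 193, 190, 186, 179, 148, 100, 101, 108, 108, 107, 109, 108, 108, 106]
200 [121, 120, 118, 118, 119, 105, 87, 88, 94, 102, 109, 112, 115, 118, 120, 123, 126, 130, 132, 134] [202, 199, 196, 193, 189, 185, 180, 184, 188, 188, 187, 186, 186, 186, 186, 187, 187, 186]
[170, 174, 173, 172, 128, 104, 117, 120, 122, 122, 125, 126, 128, 126, 126, 126, 125, 133, 163, 167, 166, 166, 167, 166, 166, 167, 166, 167, 167, 167]
```

```bash
python3 - <<'E'
s=open('fit.py').read()
s=s.replace('''(T,"hull"''','''(w4,"hull",[(80,216.8),(120,215.6),(160,214.5),(200,213.3),(80,260.7),(120,261),(160,260.3),(200,259),(222.5,238)],.5),
(w4,"collar",[(37,238),(62,204),(65,272)],1.2),
(T,"hull"''',1).replace('T=cam("top")','w4=dict(np.load("w4.npz"));T=cam("top")').replace("k is w3 else","k is w3 or k is w4 else")
open('fit.py','w').write(s)
E
python3 fit.py
```

```text
[583.811, 260.127, -1.117, -0.067, -0.089, -28.829, -0.162, -1.013, 0.817, 1.052, 0.31, -0.218] 
sd [1.001 0.765 0.018 0.007 0.017 5.372] cost 19.267017910561908
[1.4, 0.5, -0.4, 1.1, 0.3, -0.1, 0.2, 0.9, 0.6, -0.5, 0.9, -0.1, 1.4, 0.8, 0.4, -0.2, 2.6, 0.1, -0.4, 0.3, -0.2, -0.4, -1.2, 3.7, 0.7, 1.1, -0.2, -1.1, 0.4, 0.9, -1.0, 0.5, 1.5, -0.5, 0.2, 0.3, -0.5, 0.6, 0.1, -1.4, 2.9, -0.5, -1.9, 0.7, -0.1, -0.6, 1.0, 1.3, 0.4, -0.3, -1.1, -1.5]
[[-0.219 -0.899  0.38 ]
 [ 0.449 -0.439 -0.778]
 [ 0.866  0.     0.5  ]] end [626.48702353 190.87749095 174.78875318]
```

```bash
sed -i 's/^X,Y,yaw=.*/X,Y,yaw=583.8,260.1,-1.117/' plan.py; python3 plan.py 112 -0.067 -0.087 -0.067 -0.087; python3 -c "
from plan import *
F=frame(yaw);print(F@[-.067,-.087,1])"
```

```text
centre in collar [ -7.8 -11.5 154.9] axle [-0.05  -0.072  0.996] F collar [-4.5 -0.  -2.4] T tool [1.67 0.09 0.03] Fw [ 0.1 -0.2 -5.1] [648.7 152.7 231.3]
turn [0.0055 0.0237 0.0071] dp [-17.4  32.6 -21. ] tcp [631.3 185.3 210.3]
[ 0.47252932 -0.77034472  0.4419763 ]
```

>>> {"api": "servo_tool", "payload": {
  "turn": [
    [0.005,0.024,0.007],
    [0,0,0],
    [0,0,0],
    [0,0,0],
    [0,0,0]
  ],
  "dp": [
    [-0.006,0.01,-0.007],
    [-0.006,0.01,-0.007],
    [-0.005,0.009,-0.005],
    [0,0.002,-0.002],
    [0,0,0]
  ],
  "fingers": [0,0,0,0,0]
}}

```text
clock: 10.72
position: [630.2, 187.0, 208.0]
ee_rot: [0.938, 0.261, 0.037, 0.223]
contact_force: [0.0, -0.6, -5.0]
gripper_width: 19.1
```

```bash
python3 plan.py 106 -0.067 -0.087 -0.067 -0.087
```

```text
centre in collar [ -8.6  -9.4 109.1] axle [-0.067 -0.09   0.994] F collar [-4.6  0.2 -2. ] T tool [1.48 0.22 0.02] Fw [ 0.  -0.6 -5. ] [630.2 187.  208. ]
turn [ 0.0008 -0.0029 -0.0022] dp [-1.7  2.9 -0.3] tcp [628.5 189.9 207.7]
```

>>> {"api": "servo_tool", "payload": {
  "turn": [
    [0,0,0],
    [0,0,0],
    [0,0,0],
    [0,0,0],
    [0,0,0]
  ],
  "dp": [
    [-0.0017,0.003,-0.0003],
    [-0.001,0.0016,-0.0009],
    [-0.001,0.0016,-0.0009],
    [-0.001,0.0016,-0.0009],
    [0,0,0]
  ],
  "fingers": [0,0,0,0,0]
}}

```text
clock: 11.45
position: [625.7, 194.4, 205.8]
ee_rot: [0.939, 0.26, 0.038, 0.223]
contact_force: [-0.0, -0.7, -4.3]
gripper_width: 19.2
```

```bash
python3 plan.py 97 -0.067 -0.087 -0.067 -0.087
```

```text
centre in collar [ -6.2  -8.6 100.5] axle [-0.068 -0.087  0.994] F collar [-4.   0.3 -1.6] T tool [ 1.51  0.16 -0.01] Fw [-0.  -0.7 -4.3] [625.7 194.4 205.8]
turn [-0.0003 -0.0014 -0.0004] dp [-1.5  2.5 -2. ] tcp [624.2 196.9 203.7]
```

>>> {"api": "servo_tool", "payload": {
  "turn": [
    [0,0,0],
    [0,0,0],
    [0,0,0],
    [0,0,0],
    [0,0,0]
  ],
  "dp": [
    [-0.0005,0.0008,-0.0007],
    [-0.0007,0.0011,-0.0007],
    [-0.0007,0.0011,-0.0007],
    [-0.0007,0.0011,-0.0007],
    [0,0,0]
  ],
  "fingers": [0,0,0,0,0]
}}

```text
clock: 12.18
position: [623.0, 198.7, 202.9]
ee_rot: [0.939, 0.26, 0.038, 0.223]
contact_force: [-0.1, -0.3, -5.5]
gripper_width: 19.0
```

```bash
python3 plan.py 92 -0.067 -0.087 -0.067 -0.087
```

```text
centre in collar [-6.2 -8.1 94.7] axle [-0.068 -0.087  0.994] F collar [-4.9  0.2 -2.6] T tool [ 1.49  0.13 -0.03] Fw [-0.1 -0.3 -5.5] [623.  198.7 202.9]
turn [-0.0003 -0.0013 -0.0003] dp [-1.2  2.1 -1.3] tcp [621.8 200.7 201.5]
```

>>> {"api": "servo_tool", "payload": {
  "turn": [
    [0,0,0],
    [0,0,0],
    [0,0,0],
    [0,0,0],
    [0,0,0]
  ],
  "dp": [
    [-0.0007,0.0011,-0.0007],
    [-0.0007,0.0011,-0.0007],
    [-0.0007,0.0011,-0.0007],
    [-0.0007,0.0011,-0.0007],
    [0,0,0]
  ],
  "fingers": [0,0,0,0,0]
}}

```text
clock: 12.9
position: [620.1, 203.3, 200.0]
ee_rot: [0.939, 0.26, 0.038, 0.223]
contact_force: [-0.0, 0.7, -4.6]
gripper_width: 19.3
```

```bash
python3 plan.py 82 -0.067 -0.087 -0.067 -0.087;python3 - <<'E'
from h import *
a=cam("wrist")["img"][120:360,0:440];b=cam("side")["img"][130:200,280:370];
C=np.zeros((560,780,3),np.uint8);C[:240*5//4,:440*5//4]=cv2.resize(a,None,fx=1.25,fy=1.25);C[310:310+245,:315]=cv2.resize(b,None,fx=3.5,fy=3.5)
b=cam("top")["img"][140:210,200:300];C[310:310+245,330:330+350]=cv2.resize(b,None,fx=3.5,fy=3.5)
cv2.imwrite("pics/w5.png",C[:,:,::-1])
E
```

```text
centre in collar [-6.  -7.6 88.6] axle [-0.068 -0.087  0.994] F collar [-3.7 -0.3 -2.8] T tool [1.54 0.14 0.01] Fw [-0.   0.7 -4.6] [620.1 203.3 200. ]
turn [-0.0005 -0.0011 -0.0002] dp [-3.   5.1 -2.9] tcp [617.1 208.4 197.1]
```

View pics/w5.png

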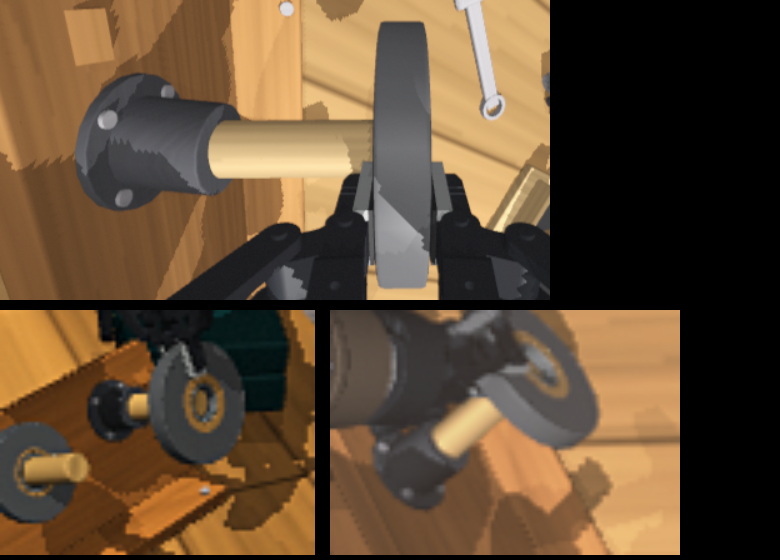

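>>> {"api": "servo_tool", "payload": {
  "turn": [
    [0,0,0],
    [0,0,0],
    [0,0,0],
    [0,0,0],
    [0,0,0]
  ],
  "dp": [
    [-0.0012,0.0019,-0.0011],
    [-0.0012,0.0019,-0.0011],
    [-0.0012,0.0019,-0.0011],
    [-0.0012,0.0019,-0.0011],
    [0,0,0]
  ],
  "fingers": [0,0,0,0,0]
}}

```text
clock: 13.78
position: [615.1, 211.4, 195.3]
ee_rot: [0.939, 0.26, 0.038, 0.223]
contact_force: [0.5, 0.6, -5.2]
gripper_width: 19.5
```

```bash
python3 plan.py 68 -0.067 -0.087 -0.067 -0.087
```

```text
centre in collar [-5.2 -6.6 78. ] axle [-0.068 -0.087  0.994] F collar [-4.3 -0.7 -2.9] T tool [1.57 0.18 0.04] Fw [ 0.5  0.6 -5.2] [615.1 211.4 195.3]
turn [-0.0006 -0.0009 -0.0001] dp [-4.6  7.9 -4.4] tcp [610.5 219.2 190.9]
```

>>> {"api": "servo_tool", "payload": {
  "turn": [
    [0,0,0],
    [0,0,0],
    [0,0,0],
    [0,0,0],
    [0,0,0]
  ],
  "dp": [
    [-0.0012,0.002,-0.0011],
    [-0.0012,0.002,-0.0011],
    [-0.0012,0.002,-0.0011],
    [-0.0012,0.002,-0.0011],
    [0,0,0]
  ],
  "fingers": [0,0,0,0,0]
}}

```text
clock: 14.5
position: [610.1, 219.8, 190.8]
ee_rot: [0.939, 0.259, 0.038, 0.223]
contact_force: [-0.7, -0.1, -5.3]
gripper_width: 19.3
```

```bash
python3 plan.py 58 -0.067 -0.087 -0.067 -0.087
```

```text
centre in collar [-4.3 -5.8 67.3] axle [-0.068 -0.086  0.994] F collar [-4.5  0.7 -2.8] T tool [1.55 0.1  0.01] Fw [-0.7 -0.1 -5.3] [610.1 219.8 190.8]
turn [-0.0009 -0.0006  0.0001] dp [-4.3  7.1 -4.3] tcp [605.8 226.9 186.5]
```

>>> {"api": "servo_tool", "payload": {
  "turn": [
    [0,0,0],
    [0,0,0],
    [0,0,0],
    [0,0,0],
    [0,0,0]
  ],
  "dp": [
    [-0.0012,0.002,-0.0012],
    [-0.0012,0.002,-0.0012],
    [-0.0012,0.002,-0.0012],
    [-0.0012,0.002,-0.0012],
    [0,0,0]
  ],
  "fingers": [0,0,0,0,0]
}}

```text
clock: 15.22
position: [605.1, 228.3, 185.8]
ee_rot: [0.939, 0.259, 0.039, 0.223]
contact_force: [0.5, -0.0, -4.1]
gripper_width: 19.0
```

```bash
python3 plan.py 46 -0.067 -0.087 -0.067 -0.087
```

```text
centre in collar [-3.7 -5.  56.3] axle [-0.068 -0.086  0.994] F collar [-3.7 -0.4 -1.9] T tool [ 1.53  0.16 -0.05] Fw [ 0.5 -0.  -4.1] [605.1 228.3 185.8]
turn [-0.0011 -0.0003  0.0002] dp [-5.   7.9 -4.6] tcp [600.1 236.2 181.2]
```

>>> {"api": "servo_tool", "payload": {
  "turn": [
    [0,0,0],
    [0,0,0],
    [0,0,0],
    [0,0,0],
    [0,0,0]
  ],
  "dp": [
    [-0.0012,0.0019,-0.0011],
    [-0.0012,0.0019,-0.0011],
    [-0.0012,0.0019,-0.0011],
    [-0.0012,0.0019,-0.0011],
    [0,0,0]
  ],
  "fingers": [0,0,0,0,0]
}}

```text
clock: 15.95
position: [600.1, 236.2, 181.3]
ee_rot: [0.939, 0.259, 0.039, 0.223]
contact_force: [0.7, 0.3, -3.4]
gripper_width: 19.3
```

```bash
python3 plan.py 34 -0.067 -0.087 -0.067 -0.087
```

```text
centre in collar [-2.9 -4.1 46. ] axle [-0.068 -0.086  0.994] F collar [-3.  -0.8 -1.6] T tool [ 1.54  0.17 -0.04] Fw [ 0.7  0.3 -3.4] [600.1 236.2 181.3]
turn [-0.0013  0.      0.0005] dp [-5.7  9.2 -5.4] tcp [594.4 245.4 175.9]
```

>>> {"api": "servo_tool", "payload": {
  "turn": [
    [0,0,0],
    [0,0,0],
    [0,0,0],
    [0,0,0],
    [0,0,0]
  ],
  "dp": [
    [-0.0012,0.0019,-0.0011],
    [-0.0012,0.0019,-0.0011],
    [-0.0012,0.0019,-0.0011],
    [-0.0012,0.0019,-0.0011],
    [0,0,0]
  ],
  "fingers": [0,0,0,0,0]
}}

```text
clock: 16.68
position: [595.2, 244.3, 176.7]
ee_rot: [0.939, 0.259, 0.039, 0.223]
contact_force: [-0.7, 0.1, -4.5]
gripper_width: 19.4
```

```bash
python3 plan.py 24 -0.067 -0.087 -0.04 -0.05
```

```text
centre in collar [-2.2 -3.1 35.5] axle [-0.068 -0.085  0.994] F collar [-3.7  0.6 -2.6] T tool [1.58 0.13 0.06] Fw [-0.7  0.1 -4.5] [595.2 244.3 176.7]
turn [-0.0167 -0.0294 -0.0302] dp [-5.8  9.4 -5.6] tcp [589.3 253.7 171.1]
```

>>> {"api": "servo_tool", "payload": {
  "turn": [
    [-0.004,-0.007,-0.0075],
    [-0.004,-0.007,-0.0075],
    [-0.004,-0.007,-0.0075],
    [-0.004,-0.007,-0.0075],
    [0,0,0]
  ],
  "dp": [
    [-0.0014,0.0023,-0.0014],
    [-0.0014,0.0023,-0.0014],
    [-0.0014,0.0023,-0.0014],
    [-0.0014,0.0023,-0.0014],
    [0,0,0]
  ],
  "fingers": [0,0,0,0,0]
}}

```text
clock: 17.4
position: [589.3, 254.1, 170.8]
ee_rot: [0.94, 0.241, 0.047, 0.235]
contact_force: [0.0, -1.1, -3.2]
gripper_width: 19.2
```

```bash
python3 plan.py 16 -0.067 -0.087 -0.02 -0.025
```

```text
centre in collar [-1.7 -2.2 23.5] axle [-0.039 -0.048  0.998] F collar [-3.3  0.4 -0.8] T tool [1.58 0.08 0.02] Fw [ 0.  -1.1 -3.2] [589.3 254.1 170.8]
turn [-0.012  -0.0196 -0.0195] dp [-4.   6.1 -3.5] tcp [585.3 260.3 167.3]
```

>>> {"api": "servo_tool", "payload": {
  "turn": [
    [-0.003,-0.005,-0.005],
    [-0.003,-0.005,-0.005],
    [-0.003,-0.005,-0.005],
    [-0.003,-0.005,-0.005],
    [0,0,0]
  ],
  "dp": [
    [-0.001,0.0015,-0.0009],
    [-0.001,0.0015,-0.0009],
    [-0.001,0.0015,-0.0009],
    [-0.001,0.0015,-0.0009],
    [0,0,0]
  ],
  "fingers": [0,0,0,0,0]
}}

```text
clock: 18.12
position: [585.4, 260.3, 167.3]
ee_rot: [0.941, 0.228, 0.054, 0.244]
contact_force: [-1.1, -0.8, -5.4]
gripper_width: 19.3
```

```bash
python3 plan.py 12 -0.067 -0.087 -0.0 -0.0
```

```text
centre in collar [-1.1 -1.5 16. ] axle [-0.019 -0.022  1.   ] F collar [-4.8  1.3 -2.5] T tool [ 1.72 -0.02  0.05] Fw [-1.1 -0.8 -5.4] [585.4 260.3 167.3]
turn [-0.0124 -0.0178 -0.0192] dp [-2.2  3.5 -2.1] tcp [583.2 263.8 165.2]
```

>>> {"api": "servo_tool", "payload": {
  "turn": [
    [-0.003,-0.0045,-0.005],
    [-0.003,-0.0045,-0.005],
    [-0.003,-0.0045,-0.005],
    [-0.003,-0.0045,-0.004],
    [0,0,0]
  ],
  "dp": [
    [-0.0006,0.0009,-0.0005],
    [-0.0006,0.0009,-0.0005],
    [-0.0006,0.0009,-0.0005],
    [-0.0006,0.0009,-0.0005],
    [0,0,0]
  ],
  "fingers": [0,0,0,0,0]
}}

```text
clock: 18.85
position: [583.0, 264.1, 165.4]
ee_rot: [0.941, 0.216, 0.059, 0.252]
contact_force: [-0.1, 0.5, -5.4]
gripper_width: 19.2
```

```bash
python3 plan.py 10 -0.067 -0.087 -0.0 -0.0;python3 - <<'E'
from h import *
a=cam("wrist")["img"][100:360,150:420];b=cam("side")["img"][130:200,280:350];
C=np.zeros((570,780,3),np.uint8);C[:520,:540]=cv2.resize(a,None,fx=2,fy=2);C[:245,530:775]=cv2.resize(b,None,fx=3.5,fy=3.5)
b=cam("top")["img"][140:210,200:270];C[300:300+245,530:775]=cv2.resize(b,None,fx=3.5,fy=3.5)
cv2.imwrite("pics/w6.png",C[:,:,::-1])
E
```

```text
centre in collar [-0.5 -1.1 11.8] axle [0.001 0.002 1.   ] F collar [-4.4 -0.1 -3.1] T tool [ 1.77 -0.01 -0.01] Fw [-0.1  0.5 -5.4] [583.  264.1 165.4]
turn [-0.0001  0.0019  0.0014] dp [-0.8  1.2 -1.1] tcp [582.2 265.3 164.4]
```

View pics/w6.png

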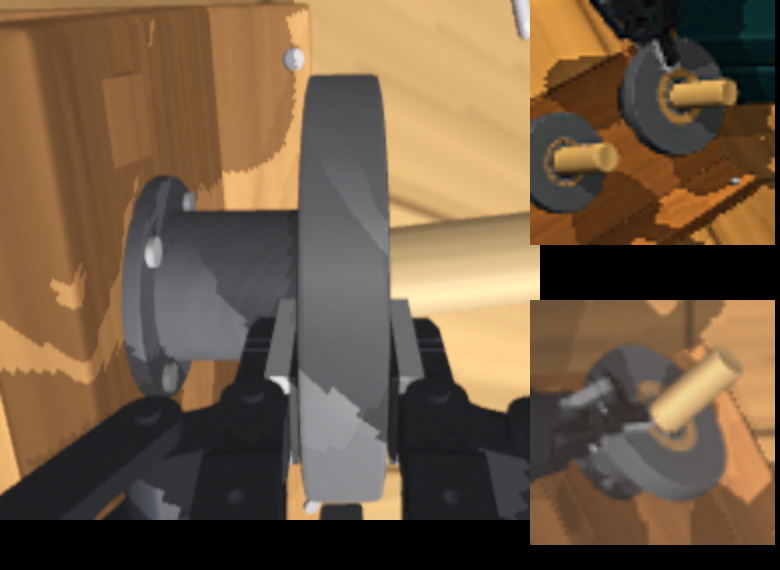

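>>> {"api": "servo_tool", "payload": {
  "turn": [
    [0,0,0],
    [0,0,0],
    [0,0,0],
    [0,0,0],
    [0,0,0]
  ],
  "dp": [
    [-0.0002,0.0004,-0.0002],
    [-0.0002,0.0004,-0.0003],
    [-0.0002,0.0004,-0.0002],
    [-0.0002,0.0004,-0.0003],
    [0,0,0]
  ],
  "fingers": [0,0,0,0,0]
}}

```text
clock: 19.73
position: [582.6, 265.1, 165.0]
ee_rot: [0.941, 0.216, 0.059, 0.253]
contact_force: [0.1, -0.1, -4.3]
gripper_width: 19.3
```

```bash
python3 plan.py 10 -0.067 -0.087 -0.0 -0.0
```

```text
centre in collar [-0.3 -1.2 10.7] axle [0.001 0.003 1.   ] F collar [-3.8 -0.  -2. ] T tool [ 1.7   0.02 -0.01] Fw [ 0.1 -0.1 -4.3] [582.6 265.1 165. ]
turn [0.0003 0.0025 0.0021] dp [-0.4  0.2 -0.6] tcp [582.2 265.3 164.4]
```

>>> {"api": "servo_tool", "payload": {
  "turn": [
    [0,0,0],
    [0,0,0],
    [0,0,0],
    [0,0,0],
    [0,0,0]
  ],
  "dp": [
    [-0.0002,0.0004,-0.0002],
    [-0.0002,0.0004,-0.0003],
    [-0.0002,0.0004,-0.0002],
    [-0.0002,0.0004,-0.0003],
    [0,0,0]
  ],
  "fingers": [0,0,0,0,0]
}}

```text
clock: 20.45
position: [582.5, 265.3, 164.9]
ee_rot: [0.941, 0.216, 0.059, 0.254]
contact_force: [2.0, -1.7, -2.7]
gripper_width: 19.1
```

```bash
python3 plan.py 9 -0.067 -0.087 -0.0 -0.0
```

```text
centre in collar [-0.3 -1.1 10.6] axle [0.004 0.003 1.   ] F collar [-3.5 -1.   0.8] T tool [ 0.96  0.27 -0.01] Fw [ 2.  -1.7 -2.7] [582.5 265.3 164.9]
turn [0.0033 0.0033 0.0028] dp [-0.8  0.8 -1. ] tcp [581.7 266.1 163.9]
```

>>> {"api": "servo_tool", "payload": {
  "turn": [
    [0,0,0],
    [0,0,0],
    [0,0,0],
    [0,0,0],
    [0,0,0]
  ],
  "dp": [
    [-0.0003,0.0006,-0.0004],
    [-0.0003,0.0006,-0.0004],
    [-0.0003,0.0006,-0.0004],
    [-0.0003,0.0006,-0.0004],
    [-0.0003,0.0006,-0.0004]
  ],
  "fingers": [0,0,0,0,0]
}}

```text
clock: 21.18
position: [582.4, 265.5, 164.9]
ee_rot: [0.94, 0.215, 0.059, 0.258]
contact_force: [4.2, -4.2, -3.0]
gripper_width: 19.2
```

```bash
python3 plan.py 9 -0.067 -0.087 -0.0 -0.0
```

```text
centre in collar [-0.2 -1.1 10.5] axle [0.011 0.004 1.   ] F collar [-5.4 -2.   3.3] T tool [-0.05  0.54 -0.06] Fw [ 4.2 -4.2 -3. ] [582.4 265.5 164.9]
turn [0.01   0.005  0.0041] dp [-0.7  0.6 -0.9] tcp [581.7 266.1 163.9]
```

>>> {"api": "servo_tool", "payload": {
  "turn": [
    [0.01,0.005,0.004],
    [0,0,0],
    [0,0,0],
    [0,0,0],
    [0,0,0]
  ],
  "dp": [
    [0,0,0],
    [0.0001,-0.0002,-0.0005],
    [0.0001,-0.0002,-0.0005],
    [0,0,0],
    [0,0,0]
  ],
  "fingers": [0,0,0,0,0]
}}

```text
clock: 21.9
position: [582.6, 265.2, 164.7]
ee_rot: [0.941, 0.217, 0.058, 0.252]
contact_force: [2.2, -2.1, -2.1]
gripper_width: 19.0
```

```bash
python3 plan.py 10.5 -0.067 -0.087 -0.0 -0.0
```

```text
centre in collar [-0.6 -1.2 10.5] axle [ 0.001 -0.     1.   ] F collar [-3.3 -1.   1.4] T tool [ 0.52  0.23 -0.08] Fw [ 2.2 -2.1 -2.1] [582.6 265.2 164.7]
turn [ 0.0004  0.0006 -0.0003] dp [-0.2 -0.2 -0.1] tcp [582.4 265.  164.6]
```

>>> {"api": "servo_tool", "payload": {
  "turn": [
    [0,0,0],
    [0,0,0],
    [0,0,0],
    [0,0,0],
    [0,0,0]
  ],
  "dp": [
    [0.0001,-0.0002,-0.0004],
    [0.0001,-0.0002,-0.0004],
    [0.0001,-0.0002,-0.0004],
    [0,0,0],
    [0,0,0]
  ],
  "fingers": [0,0,0,0,0]
}}

```text
clock: 22.62
position: [582.9, 264.8, 163.9]
ee_rot: [0.941, 0.217, 0.059, 0.252]
contact_force: [0.8, -2.7, -1.6]
gripper_width: 18.8
```

```bash
python3 plan.py 10.5 -0.067 -0.087 -0.0 -0.0
```

```text
centre in collar [-1.4 -1.2 10.5] axle [0.001 0.    1.   ] F collar [-2.8  0.5  1.6] T tool [ 0.52 -0.02 -0.07] Fw [ 0.8 -2.7 -1.6] [582.9 264.8 163.9]
turn [ 0.0003  0.001  -0.0004] dp [-0.4  0.2  0.7] tcp [582.4 265.  164.6]
```

>>> {"api": "servo_tool", "payload": {
  "turn": [
    [0,0,0],
    [0,0,0],
    [0,0,0],
    [0,0,0],
    [0,0,0]
  ],
  "dp": [
    [0.0001,-0.0002,-0.0004],
    [0.0001,-0.0002,-0.0004],
    [0.0001,-0.0002,-0.0004],
    [0,0,0],
    [0,0,0]
  ],
  "fingers": [0,0,0,0,0]
}}

```text
clock: 23.35
position: [583.0, 264.8, 163.8]
ee_rot: [0.941, 0.217, 0.059, 0.252]
contact_force: [-0.4, -1.8, -0.2]
gripper_width: 19.1
```

```bash
python3 plan.py 10.5 -0.067 -0.087 -0.0 -0.0
```

```text
centre in collar [-1.6 -1.4 10.5] axle [0.001 0.    1.   ] F collar [-0.9  1.2  1.1] T tool [ 0.7  -0.33 -0.09] Fw [-0.4 -1.8 -0.2] [583.  264.8 163.8]
turn [-0.0001  0.0019 -0.001 ] dp [-0.5  0.2  0.8] tcp [582.4 265.  164.6]
```

>>> {"api": "servo_tool", "payload": {
  "turn": [
    [0,0,0],
    [0,0,0],
    [0,0,0],
    [0,0,0],
    [0,0,0]
  ],
  "dp": [
    [0,0,0],
    [0,0,0],
    [0,0,0],
    [0,0,0],
    [0,0,0]
  ],
  "fingers": [0.021,0.023,0.028,0.034,0.038]
}}

```text
clock: 24.08
position: [584.0, 266.7, 164.0]
ee_rot: [0.941, 0.218, 0.061, 0.251]
contact_force: [-0.1, -0.2, 0.1]
gripper_width: 38.2
```

```bash
python3 plan.py
python3 - <<'E'
from h import *
a=cam("wrist")["img"][100:360,150:420];b=cam("side")["img"][130:200,280:350];
C=np.zeros((570,780,3),np.uint8);C[:520,:540]=cv2.resize(a,None,fx=2,fy=2);C[:245,530:775]=cv2.resize(b,None,fx=3.5,fy=3.5)
b=cam("top")["img"][140:210,200:270];C[300:300+245,530:775]=cv2.resize(b,None,fx=3.5,fy=3.5)
cv2.imwrite("pics/w7.png",C[:,:,::-1])
E
```

```text
centre in collar [-0.7 -3.3  9.4] axle [-0.002  0.001  1.   ] F collar [-0.   0.2  0.2] T tool [ 0.95 -0.05  0.  ] Fw [-0.1 -0.2  0.1] [584.  266.7 164. ]
```

View pics/w7.png

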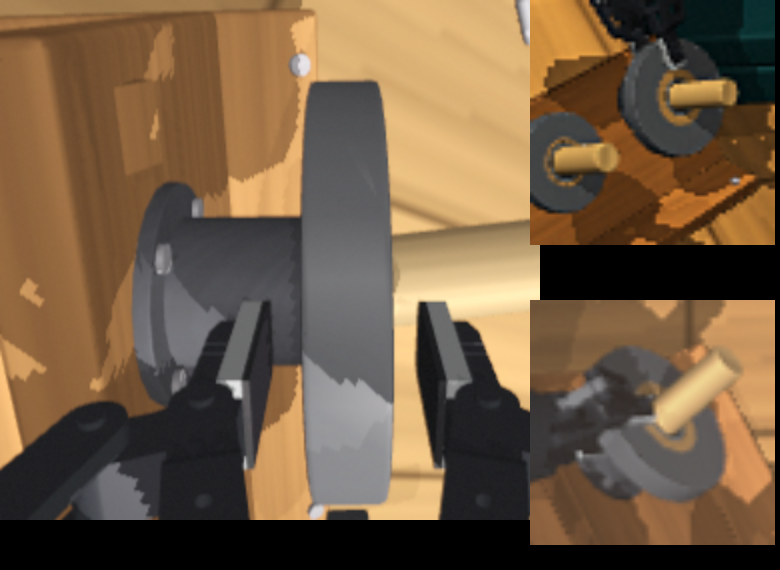

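>>> {"api": "servo_tool", "payload": {
  "turn": [
    [0,0,0],
    [0,0,0],
    [0,0,0],
    [0,0,0],
    [0,0,0]
  ],
  "dp": [
    [-0.0022,0.0045,0.0087],
    [-0.0044,0.009,0.0173],
    [-0.0066,0.0135,0.026],
    [-0.0066,0.0135,0.026],
    [-0.0066,0.0135,0.026]
  ],
  "fingers": [0.038,0.038,0.038,0.038,0.038]
}}

```text
clock: 24.95
position: [555.8, 321.3, 271.2]
ee_rot: [0.941, 0.218, 0.059, 0.252]
contact_force: [-0.0, 0.2, -0.2]
gripper_width: 37.8
```

>>> {"api": "servo_tool", "payload": {
  "turn": [
    [0,0,0],
    [0,0,0],
    [0,0,0],
    [0,0,0],
    [0,0,0]
  ],
  "dp": [
    [-0.0066,0.0135,0.03],
    [-0.01,0.0,0.04],
    [-0.01,0,0.03],
    [0,0,0],
    [0,0,0]
  ],
  "fingers": [0.038,0.038,0.038,0.038,0.038]
}}

```text
clock: 25.58
position: [527.0, 337.8, 378.7]
ee_rot: [0.941, 0.219, 0.062, 0.249]
contact_force: [-0.1, 0.1, -0.6]
gripper_width: 38.1
```

Run:
```python
from h import *
print(S["position"],S["contact_force"],S["joint_vel"].round(2) if hasattr(S["joint_vel"],'round') else S["joint_vel"])
a=cam("wrist")["img"];b=cam("side")["img"][110:390,220:420];t=cam("top")["img"][110:310,130:530]
C=np.zeros((600,800,3),np.uint8);C[:250,:400]=cv2.resize(a,(400,250));C[:560,400:800]=cv2.resize(b,(400,560));C[260:460,:400]=t
cv2.imwrite("pics/f1.png",C[:,:,::-1])
```

```text
[527.04220956 337.83546095 378.73170495] [-0.12326229  0.10934216 -0.59653744] [ 0.   -0.01  0.02  0.01 -0.01  0.  ]
```

View pics/f1.png

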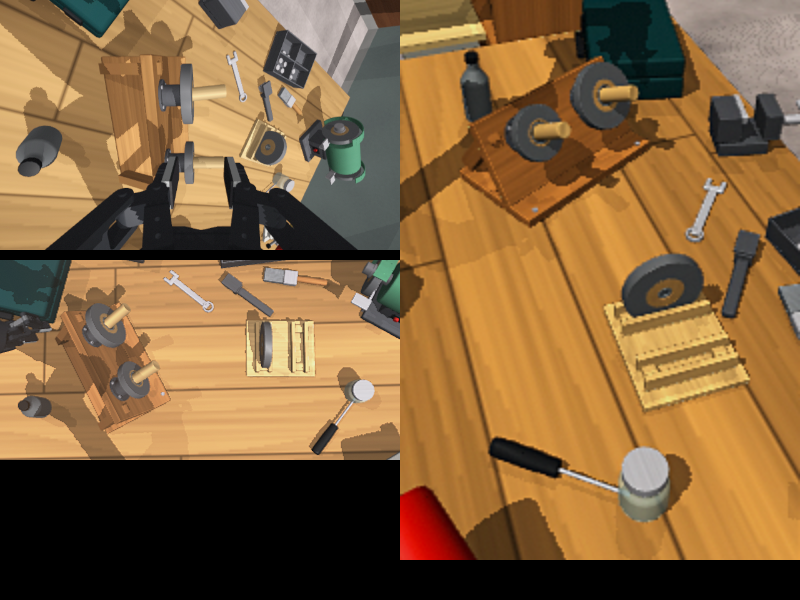

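The wheel hangs flat against the collar of the empty peg. The narrow-bore wheel and the rest of the bench look undisturbed, and the gripper is clear of everything.

```bash
python3 -c "
from bench import *
print(job_done())"
```

```text
the job is handed in; nothing more can be done
None
```

The large-bored wheel is hanging on the empty peg, flat against its collar, and the job is handed in at about 26 s of the 70 s allowed.

- **Peg lean:** I estimated it from the camera images at about -0.067 rad in x and -0.087 rad in y. The y figure is slightly past the stated 0.085 limit, within the fit's error. I watched the wrist force in small steps rather than making separate probing touches. The end went into the bore with no contact force I could tell from noise.
- **Seating:** I slid the wheel down along the leaning peg, squared it near the root, and felt the collar at 10.5 mm in my model, against 10 mm nominal. The push there was about 5.5 N and tilted the wheel by about 0.01 rad. I squared it again, lowered it until the peg took the weight, and only then let go.
- **Last checks:** After release the wrist force read about zero and the wheel stayed flat on the collar in the wrist view. In the final pictures the narrow-bored wheel, the worn wheel and the other things in view look where they were, and the gripper is well clear. I judged those by eye rather than measuring them.

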